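Fill the last pocket and bolt the sprung packing stand level

TASK

Set the last small hub disc gently, hub up, into the empty pocket of the tray on the tilted packing stand. Then press the stand's sprung plate down level, just far enough into its rubber stops for the bolt to pass under the keeper and without crushing the stops, and slide the bolt fully home, without ramming the keeper, so that the plate stays level when you let go. Leave everything else on the bench as it is.

Things in the scene. Friction and masses are not known exactly. Their poses are not given: they have to be found in the camera images.
- disc: the hub disc to load: a flat steel flange 64 mm across and 4 mm thick with a black rubber middle, and on it an upright bare-metal hub 22 mm across that ends 26 mm above the underside. It lies hub up on the bench; 140 g. Origin: centre of the underside, z along the hub. (A like disc that is 86 mm across and a flat ring without hub lie near it; they are not wanted.)
- pocket (a point): centre of the floor of the tray's only empty pocket (the other five hold discs). The pocket is a square, 71 mm inside, with walls 3 mm thick and 10 mm high, sides along x and y. This frame tilts with the plate: z is square to the plate, y along the hinge, x from the hinge up to the free edge. The hubs in the neighbouring pockets, 74 mm away, end 26 mm above the pocket floor.
- stand: the packing stand, fixed on the bench: grey base 250 x 320 x 8 mm. Origin: centre of the base's underside; x points from the hinge to the free edge, y along the hinge. The hinge axis lies at x = -105 mm, z = 40 mm. The aluminium plate with the white tray (215 mm from the hinge to its free edge, 235 mm along the hinge) turns on it.
- plate (a joint): tilt of the sprung plate (rad): 0 is level; 0.26 is its raised rest position, against its end stop, where the hinge springs hold it. To hold it level takes about 6 to 11 N straight down at the bolt; let go, it springs up again unless bolted. Bolted, it stands between -0.035 and 0.02, as the stops are set: level enough.
- bolt (a joint): travel of the barrel bolt on the strip at the plate's free edge (m): 0 drawn back, 0.024 fully home. It slides along the hinge direction, towards the stand's +y, with about 1.5 N of friction (more while it rubs on the keeper), and stays where it is left. It starts within 3 mm of drawn.
- lug (a point): middle of the top of the bolt's upright thumb lug: a steel tab 16 mm wide along the bolt, 22 mm across it, rising 36 mm above the bolt axis. With the plate level it is 188 mm from the hinge axis towards the free edge and 53 mm above it. The frame tilts with the plate: x to the free edge, y along the bolt towards the keeper. The guide saddles on either side of the lug end 8 mm above the bolt axis.
- keeper: the keeper: a staple of flat steel strip (28 mm wide opening, strip 8 x 3 mm) at the +y side of the plate. Origin: centre of its opening, on the bolt's axis when the plate just touches the stops. Its bridge then sits 1 to 2 mm too low for the bolt: the plate must be pressed that far into the rubber for the bolt to pass under, and is then held without rattle. The drawn nose ends 4 mm short.
- stops: the two black rubber stops, 18 mm across, under the plate near its free edge; origin: midway between them, 19 mm below their tops. They and the keeper share a cross bar whose screw setting puts the tops 36 to 44 mm above the bench. They give 1 mm for each 10 N on the two together: the bolt needs some 13 to 18 N on them, besides the springs' push; more than 25 N crushes them.
- wide_disc: bystander: hub disc 86 mm across; origin at the centre of its underside
- bare_ring: bystander: flat steel ring 64 mm across, 4 mm thick; origin at its centre, on the underside
- sleeve: bystander: turned metal sleeve 24 mm across, 26 mm high; origin at the centre of its underside
- marker: bystander: black marker 130 mm long, 16 mm thick, lying; origin under its middle
- tape_roll: bystander: brown tape roll, 96 mm across, 48 mm high; origin at the centre of its underside
- oil_bottle: bystander: grey bottle, 52 mm across, 130 mm high; origin at the centre of its underside
- spanner: bystander: spanner, 170 mm long, lying on the bench
- hub_top (a point): middle of the top of the disc's hub, 26 mm above its underside
- nose (a point): tip of the bolt's square nose, on the bolt axis, 77 mm along the bolt from the lug's middle. The bolt is a bar 10 mm square, its axis 12 mm above the plate's top face, 17 mm above the hinge axis when level.
Not all that is in view belongs to the job. What is shaped like the disc but purple or yellow is not meant.

How it is judged:
By the outcome, as a careful person would: the job done as asked, in the order asked, and still so for the second after the job is handed in, with the robot touching nothing.
It also fails if it takes over 58 s, if anything falls off the work surface, if the arm or the gripper's body presses on something with over 40 N, if the wrist force passes 120 N, or if a joint passes its speed limit or range.

ROBOT

A 6-joint arm with a two-finger parallel gripper is mounted at the origin on the work surface. World frame = base frame: x ahead of the robot, y to its left, z up, the work surface at z = 0. Lengths are in m, angles in rad, forces in N, time in s.
With the tool pointing down it reaches from about 0.375 to 0.975 m from the base axis. Payload 3.8 kg.
Tool frame: the origin (TCP) lies midway between the tips of the shut fingers; the grasp point (between the pads) lies 19 mm behind it; z points along the fingers, y is the direction in which the jaws open and shut (so a half turn about z gives the same grasp; the last joint's range is limited). The gripper opens to 85 mm and grips with 20 to 120 N. Pads are 22 mm wide; open, the fingers measure 114 mm over their backs; the gripper's body (76 mm by 85 mm) begins 54 mm behind the grasp point. The pads swing forward as they close: fully open they stand 13 mm farther back than shut.
Start: joints at [-1.255, 0.264, 1.604, -0, 1.274, -0.037], TCP at [0.233, -0.633, 0.231] pointing down, gripper open.
Joint ranges: [-2.63, 2.63], [-0.94, 2.18], [0.31, 2.57], [-1.31, 4.45], [0, 2.66], [-2.55, 2.55]. Speed limits (rad/s): [2.57, 2.57, 3.14, 3.14, 3.14, 3.14].

INTERFACE

Orientations are given as a rotation vector (axis times angle).
In Python, from workcell import bot gives the robot as it stands. The module is installed in compiled form; this text tells all that it offers.
- The arm moves only by the tool move_arm, never from a script. Its argument "steps" is a list of rows, each a list of 5 numbers: the shift along the tool's x, y, z in mm, then the turn about the tool's z in degrees, then the opening in per cent of the stroke, from 0 (shut) to 100 (fully open). In form: [[tx, ty, tz, turn, claw], ...]. A call has 1 to 20 rows; each row is the pose to reach, as a shift and turn from the pose commanded when the call began, along the tool's axes at that moment; what a row does not reach only later rows make up. A row lasts 1/10 s, in which the tool goes at most 50 mm and 8.59 degrees, less where a joint would pass 70% of its speed; a pose out of reach is approached as far as the arm can. A call with a gripper value outside its range is refused whole. The fingers move at their own pace and stop on an object; "newtons" is the grip in N (left out, the last holds). Time passes only in rows, so rows that repeat a pose let the fingers close. It gives the time, the measured TCP pose, the force and the opening at its end, in the units of the state.
- bot.read_state(): the state, without advancing time (a new reading comes with each control period).
- bot.read_camera(name): name is "scene" or "top"; returns a dict with "pixels" (420x560x3 uint8, red, green, blue), "depth" (420x560 float32, m along the optical axis (not along the pixel's ray), 0 where there is no reading), "fovy" (degrees; the focal length in pixels is half the picture's height over the tangent of half this angle, whatever the lens; pixels are square), "cx", "cy" (the principal point, pixels), "xyz" and "attitude" of the camera in the world. Camera axes: x right, y up, looking along -z (the intrinsics and any distortion apply to the point x, -y, -z); pixel columns grow to the right and rows downward; lengths in m; the calibration is good to about 2 mm. A picture is of the moment at which its call begins.
- bot.finish_job(): hands the job in, once; it reports no verdict.
The state is a dict: "time": time; "q": joint angles; "joint_vel": joint speeds; "joint_torque": joint torques, N m; "tool_pos": TCP position; "tcp_rot": TCP orientation; "wrist_force": force on the tool from outside, world axes, zero at the start; "torque": the same for the moment, N m; "width": opening from 0.0 (shut) to 1.0 (fully open).
Only numpy, scipy, OpenCV 4.12 (cv2) and the standard library are available. Lean on these libraries where they do the work, as an engineer would, in place of code of your own. Each camera call takes 0.05 s, during which the arm holds its last target.

## Working session

There is one attempt and no reset: what is moved stays moved. The work goes in short steps, Python scripts to look and compute and a tool call to move; the robot and the scene stay as the last step left them, time stands still between calls to the robot, and variables do not carry over. Pictures are saved under pics/ and viewed, and the job is handed in when it is done.

Besides the shell and the picture viewer there is one more tool, called after "Request:" as name(argument=value, ...) on one line, values as JSON. move_arm: Moves the arm, as the interface text tells. Its arguments: {"type":"object","properties":{"steps":{"type":"array","items":{"type":"array","items":{"type":"number"}}},"newtons":{"type":"number"}},"required":["steps"]}

```bash
mkdir -p pics
cat > h.py <<'E'
import numpy as np, cv2
from workcell import bot
def cam(n,fn=None):
    c=bot.read_camera(n)
    if fn: cv2.imwrite('pics/'+fn+'.png',c['pixels'][:,:,::-1])
    np.savez('/tmp/'+(fn or n)+'.npz',**{k:np.asarray(v) for k,v in c.items()})
    return c
E
python3 - <<'E'
from h import *
print(bot.read_state())
for n in ('scene','top'):
    c=cam(n,n+'0'); print({k:v for k,v in c.items() if k not in('pixels','depth')}, c['depth'].min(),c['depth'].max())
E
```

```text
{'time': 0.0, 'q': array([-1.25488376e+00,  2.64750067e-01,  1.60537376e+00,  1.10867448e-05,
        1.27372571e+00, -3.68874423e-02]), 'joint_vel': array([ 0.00037463,  0.00049022,  0.00114735,  0.00170781, -0.0001249 ,
       -0.00162318]), 'joint_torque': array([-2.73075551e-03, -5.15118277e+01, -3.67310464e+01, -2.45432684e-04,
        1.28456918e-02,  2.17165656e-06]), 'tool_pos': array([ 0.2330103 , -0.63271905,  0.22996426]), 'tcp_rot': array([-3.09064000e+00, -5.50909871e-01,  4.76159115e-04]), 'wrist_force': array([-0.41418092,  0.26823314, -0.12702439]), 'torque': array([ 0.00727423,  0.05125253, -0.02019555]), 'width': 0.9964517980202418}
{'fovy': 50.75573707522243, 'cx': 285.5123120875977, 'cy': 208.2466869176508, 'xyz': array([1.31038236, 0.12747034, 0.80220234]), 'attitude': array([0.58938168, 0.70097836, 1.57952206])} 0.0 3.841696
{'fovy': 47.4271554253642, 'cx': 282.2658753916318, 'cy': 208.14143043618458, 'xyz': array([ 0.48201353, -0.00880529,  1.22795539]), 'attitude': array([ 0.03907331, -0.0170806 , -1.58385096])} 0.0 2.0473113
```

View pics/scene0.png

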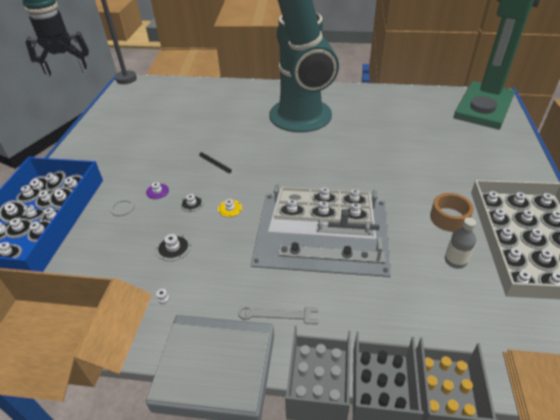

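View pics/top0.png

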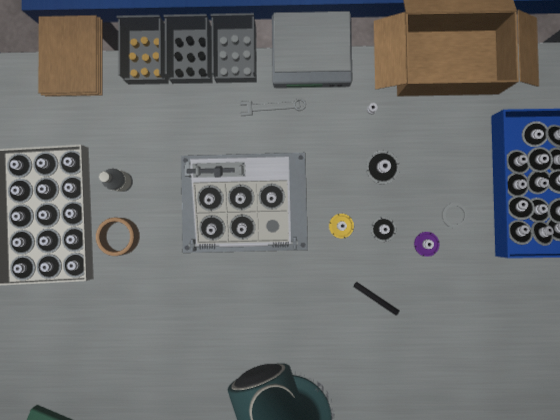

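The top view shows the stand at (245,203), with the free edge up and the keeper at (187,170). The lug is near (218,170) and the empty pocket at (273,227). The small disc is at (383,229), the wide one at (383,167). I'll measure next.

```bash
cat >> h.py <<'E'
def load(fn): return dict(np.load('/tmp/'+fn+'.npz'))
def geom(c):
    R=cv2.Rodrigues(np.asarray(c['attitude'],float))[0]; f=210/np.tan(np.radians(float(c['fovy']))/2)
    return R,np.asarray(c['xyz']),f,float(c['cx']),float(c['cy'])
def ray(c,u,v):
    R,t,f,cx,cy=geom(c); d=np.array([(u-cx)/f,-(v-cy)/f,-1.]); return t,R@d
def onz(c,u,v,z):
    t,d=ray(c,u,v); return t+d*(z-t[2])/d[2]
def dep(c,u,v):
    t,d=ray(c,u,v); return t+d*c['depth'][int(round(v)),int(round(u))]
def proj(c,p):
    R,t,f,cx,cy=geom(c); q=R.T@(np.asarray(p)-t); return cx-f*q[0]/q[2], cy+f*q[1]/q[2]
def two(c1,p1,c2,p2):
    a,d=ray(c1,*p1); b,e=ray(c2,*p2); s=np.linalg.lstsq(np.c_[d,-e],b-a,rcond=None)[0]
    return (a+d*s[0]+b+e*s[1])/2, np.linalg.norm(a+d*s[0]-b-e*s[1])
def cloud(c):
    R,t,f,cx,cy=geom(c); v,u=np.mgrid[:420,:560]
    d=np.stack([(u-cx)/f,-(v-cy)/f,-np.ones_like(u,float)],-1)
    return t+(d*c['depth'][...,None])@R.T
E
python3 - <<'E'
from h import *
s,t=load('scene0'),load('top0')
for nm,ps,pt in [('disc',(191,202),(383,229)),('wide',(172,242),(383,167)),('sleeve',(162,295),(373,107))]:
    print(nm,two(s,ps,t,pt),dep(s,*ps),dep(t,*pt))
for p in [(60,330),(330,320),(450,330),(350,130)]: print('bench t',dep(t,*p))
for p in [(100,330),(330,160),(450,330),(100,130),(420,160)]: print('bench s',dep(s,*p))
for n,c,b in [('s',s,(240,170,410,290)),('t',t,(165,140,325,265)),('sd',s,(140,170,250,265)),('td',t,(325,145,445,250))]:
    x0,y0,x1,y1=b; im=c['pixels'][y0:y1,x0:x1,::-1]; cv2.imwrite(f'pics/z{n}.png',cv2.resize(im,None,fx=4.5,fy=4.5,interpolation=cv2.INTER_CUBIC))
E
```

```text
disc (array([ 0.46930462, -0.24921751,  0.00274095]), np.float64(0.0015578597604756494)) [ 0.47986609 -0.24530533  0.01273625] [ 0.46934851 -0.24401191  0.02542879]
wide (array([ 0.62670593, -0.24994145,  0.01477543]), np.float64(0.0012686385029735685)) [ 0.6429733 -0.2416342  0.0334553] [ 0.62382515 -0.24483433  0.03739546]
sleeve (array([ 0.78005923, -0.22570572,  0.01496674]), np.float64(0.0026359064086365846)) [ 0.78801151 -0.21896455  0.02698896] [ 0.77749654 -0.22480174  0.02714181]
bench t [ 0.2204689   0.58336072 -0.00272732]
bench t [ 0.24004358 -0.10947252  0.00312858]
bench t [ 0.21104582 -0.41325472 -0.00056702]
bench t [ 0.7249546  -0.16907031  0.00191456]
bench s [ 0.92576934 -0.27159501  0.10404483]
bench s [0.24842471 0.1127247  0.00320734]
bench s [7.90738333e-01 3.82176030e-01 3.40968895e-04]
bench s [ 0.15797221 -0.64694014  0.00488237]
bench s [2.19905241e-01 3.77020692e-01 3.43640897e-04]
```

```bash
cd pics; python3 -c "
import cv2
for n in('zs','zt','zsd','ztd'):print(n,cv2.imread(n+'.png').shape)"
```

```text
zs (540, 765, 3)
zt (562, 720, 3)
zsd (428, 495, 3)
ztd (472, 540, 3)
```

View pics/zs.png

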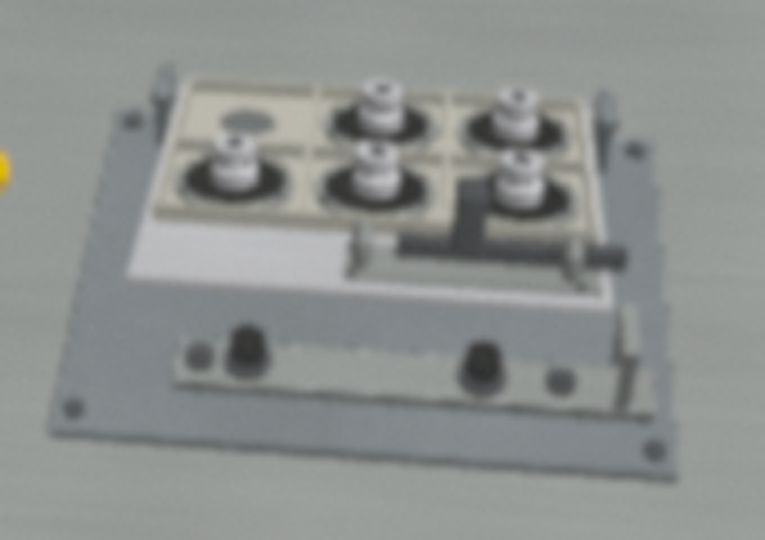

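View pics/zt.png

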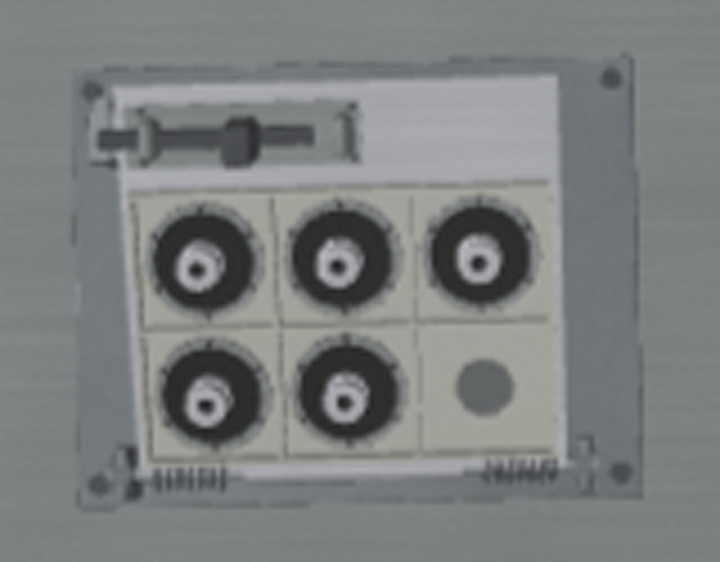

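View pics/ztd.png

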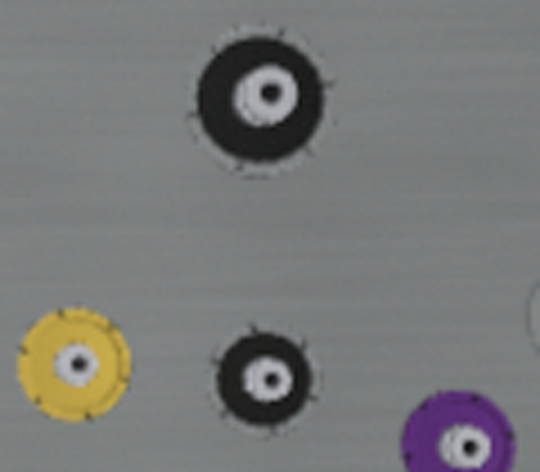

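View pics/zsd.png

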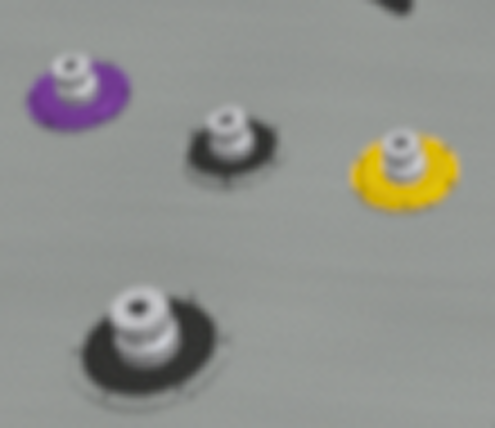

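Run:
```python
from h import *
s,t=load('scene0'),load('top0')
T=lambda x,y:(165+x/4.5-.4,140+y/4.5-.4)
S=lambda x,y:(240+x/4.5-.4,170+y/4.5-.4)
print('disc top hole',two(s,(190.3,196.3),t,(384.8,229.0)))
P={'scr far+y':(S(655,451),T(92,91)),'scr far-y':(S(73,409),T(610,79)),'scr near+y':(S(636,151),T(100,485)),'scr near-y':(S(132,121),T(621,470)),
'pocket':(S(247,123),T(485,387)),'hub11':(S(383,90),T(346,402)),'hub12':(S(518,97),T(206,405)),'hub22':(S(522,158),T(197,269)),'hub21':(S(377,150),T(338,265)),'hub20':(S(235,141),T(479,262))}
for k,(a,b) in P.items(): 
    p,g=two(s,a,t,b); print(k,p.round(4),round(g*1000,1), dep(t,*b).round(4),dep(s,*a).round(4))
# depth of hubs: max-height clouds in top
C=cloud(t)
import sys
np.set_printoptions(precision=4,suppress=True)
print('bench offset fits')
for nm,c in(('s',s),('t',t)):
    C=cloud(c); m=(c['depth']>0)&(abs(C[...,2])<.012)&(C[...,0]>.2)&(C[...,0]<.8)&(abs(C[...,1])<.45)
    A=np.c_[C[m][:,:2],np.ones(m.sum())]; print(nm,np.linalg.lstsq(A,C[m][:,2],rcond=None)[0],C[m][:,2].std())
```

```text
disc top hole (array([ 0.46920631, -0.24868586,  0.0233136 ]), np.float64(0.0004953015041998016))
scr far+y [0.6534 0.2569 0.0071] 0.9 [0.6529 0.2556 0.0111] [0.6571 0.2566 0.0117]
scr far-y [ 0.656  -0.0399  0.0064] 0.6 [ 0.6548 -0.0394  0.0144] [ 0.6584 -0.0396  0.0092]
scr near+y [0.4286 0.2543 0.0066] 2.1 [0.4291 0.2512 0.0161] [0.4308 0.255  0.0089]
scr near-y [ 0.4336 -0.0426  0.0089] 0.0 [ 0.4336 -0.0426  0.0094] [ 0.433  -0.0427  0.0084]
pocket [0.4815 0.0321 0.0564] 0.1 [0.4815 0.032  0.0577] [0.4844 0.0326 0.0591]
hub11 [0.4744 0.1063 0.0809] 1.6 [0.4745 0.1048 0.0882] [0.4804 0.1072 0.0863]
hub12 [0.4738 0.1806 0.0816] 0.7 [0.4739 0.1794 0.0866] [0.4753 0.1808 0.083 ]
hub22 [0.5454 0.1814 0.1021] 0.8 [0.5451 0.1802 0.1072] [0.5473 0.1817 0.104 ]
hub21 [0.5465 0.1071 0.102 ] 0.5 [0.5464 0.1067 0.1037] [0.5456 0.1073 0.1012]
hub20 [0.547  0.0331 0.1022] 0.5 [0.5468 0.0327 0.1066] [0.5474 0.0334 0.1026]
bench offset fits
s [0.0012 0.0003 0.0003] 0.002866602523806405
t [-0.0001 -0.0006  0.0004] 0.003048821325409254
```

```bash
cat >> h.py <<'E'
def rel(target,ang=None):
    """shift (mm) in tool axes and turn (deg) from measured pose to world target; ang = world yaw of tool x (deg)"""
    st=bot.read_state(); R=cv2.Rodrigues(np.asarray(st['tcp_rot']))[0]
    d=R.T@(np.asarray(target)-st['tool_pos'])*1000
    a=np.degrees(np.arctan2(R[1,0],R[0,0])); 
    print('shift',d.round(1),'turn',None if ang is None else round(a-ang,1),'| yaw',a.round(2),'zaxis',R[:,2].round(4),'F',st['wrist_force'].round(1),'pos',st['tool_pos'].round(4),'w',round(st['width'],3),'t',round(st['time'],2))
E
python3 - <<'E'
from h import *
rel([.4692,-.2487,.10],0.66)
s,t=load('scene0'),load('top0')
# rubber centroid of disc in top, at z=4mm ; scene too
for n,c,(x0,y0,x1,y1) in(('t',t,(365,212,402,247)),('s',s,(178,190,206,214))):
    im=c['pixels'][y0:y1,x0:x1].astype(int); m=(im.max(-1)<70).astype(np.uint8)
    k=max(cv2.findContours(m,cv2.RETR_EXTERNAL,cv2.CHAIN_APPROX_NONE)[0],key=len); e=cv2.fitEllipse(k) if n=='t' else cv2.minAreaRect(k)
    print(n,e,onz(c,e[0][0]+x0,e[0][1]+y0,.005))
E
```

```text
shift [ 354.3 -278.6  130.7] turn 19.6 | yaw 20.21 zaxis [-7.0e-04  1.9e-03 -1.0e+00] F [-0.6  0.7 -0.1] pos [ 0.233  -0.6328  0.2301] w 0.999 t 0.1
t ((18.24664878845215, 16.81439781188965), (19.717601776123047, 19.955202102661133), 139.81353759765625) [ 0.46959773 -0.24864401  0.005     ]
s ((13.546243667602539, 13.300577163696289), (8.819316864013672, 17.41054916381836), 81.25383758544922) [ 0.4766285  -0.24605697  0.005     ]
```

Request:
move_arm(steps=[[40, -30, 5, 4, 50], [80, -62, 10, 8, 50], [120, -95, 20, 12, 50], [160, -126, 35, 16, 50], [200, -157, 55, 19.6, 50], [240, -188, 75, 19.6, 50], [280, -220, 90, 19.6, 50], [320, -252, 110, 19.6, 50], [354.5, -278.5, 130, 19.6, 50], [354.5, -278.5, 130, 19.6, 50], [354.5, -278.5, 130, 19.6, 50], [354.5, -278.5, 130, 19.6, 50]], newtons=20)

```text
time: 1.3
tool_pos: [0.4695, -0.2492, 0.1009]
tcp_rot: [-3.141, -0.019, 0.002]
wrist_force: [0.0, 0.3, 0.5]
width: 0.502
```

Run:
```python
from h import *
rel([.4693,-.2487,.009],0.66)
c=cam('top','top1'); im=c['pixels'][145:255,325:445,::-1]; cv2.imwrite('pics/t1z.png',cv2.resize(im,None,fx=4.5,fy=4.5,interpolation=cv2.INTER_CUBIC))
c=cam('scene','scene1'); im=c['pixels'][150:255,130:250,::-1]; cv2.imwrite('pics/s1z.png',cv2.resize(im,None,fx=4.5,fy=4.5,interpolation=cv2.INTER_CUBIC))
```

```text
shift [-0.1 -0.5 91.9] turn 0.0 | yaw 0.71 zaxis [-1.e-03  1.e-04 -1.e+00] F [0.  0.3 0.5] pos [ 0.4695 -0.2492  0.1009] w 0.502 t 1.3
```

View pics/s1z.png

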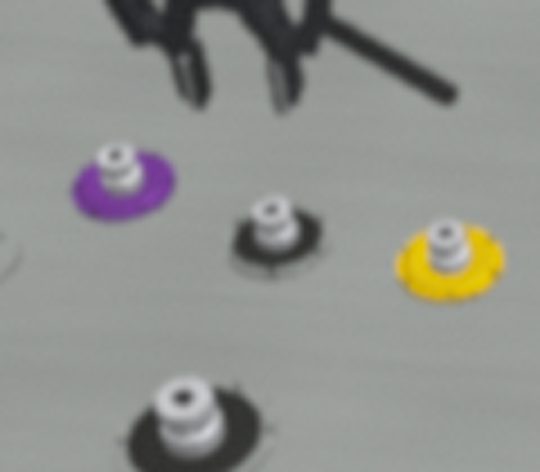

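Request:
move_arm(steps=[[0, -0.5, 40, 0, 50], [0, -0.5, 75, 0, 50], [0, -0.5, 87, 0, 50], [0, -0.5, 92, 0, 50], [0, -0.5, 92, 0, 50], [0, -0.5, 92, 0, 10], [0, -0.5, 92, 0, 10], [0, -0.5, 92, 0, 10], [0, -0.5, 92, 0, 10], [0, -0.5, 92, 0, 10], [0, -0.5, 92, 0, 10]], newtons=25)

```text
time: 2.5
tool_pos: [0.4712, -0.2501, 0.0112]
tcp_rot: [3.139, 0.017, 0.005]
wrist_force: [-0.9, -1.2, 7.0]
width: 0.241
```

Run:
```python
from h import *
rel([.4693,-.2487,.009],0.66)
```

```text
shift [-1.9 -1.4  2.2] turn -0.0 | yaw 0.63 zaxis [ 0.0029 -0.0021 -1.    ] F [-0.9 -1.2  7. ] pos [ 0.4712 -0.2501  0.0112] w 0.241 t 2.5
```

Request:
move_arm(steps=[[0, 0, -4, 0, 10], [0, 0, -12, 0, 10], [0, 0, -40, 0, 10], [0, 0, -80, 0, 10], [0, 0, -120, 0, 10], [0, 0, -120, 0, 10], [0, 0, -120, 0, 10]])

```text
time: 3.2
tool_pos: [0.4704, -0.2494, 0.1309]
tcp_rot: [3.14, 0.017, 0.004]
wrist_force: [-0.4, 0.5, -1.6]
width: 0.246
```

Run:
```python
from h import *
rel([.4693,-.2487,.009],0.66)
c=cam('top','top2'); im=c['pixels'][145:255,325:445,::-1]; cv2.imwrite('pics/t2z.png',cv2.resize(im,None,fx=4.5,fy=4.5,interpolation=cv2.INTER_CUBIC))
c=cam('scene','scene2'); im=c['pixels'][120:240,120:250,::-1]; cv2.imwrite('pics/s2z.png',cv2.resize(im,None,fx=5,fy=5,interpolation=cv2.INTER_CUBIC))
```

```text
shift [ -1.4  -1.  121.9] turn -0.0 | yaw 0.62 zaxis [ 0.0026 -0.0015 -1.    ] F [-0.4  0.5 -1.6] pos [ 0.4704 -0.2494  0.1309] w 0.246 t 3.2
```

View pics/s2z.png

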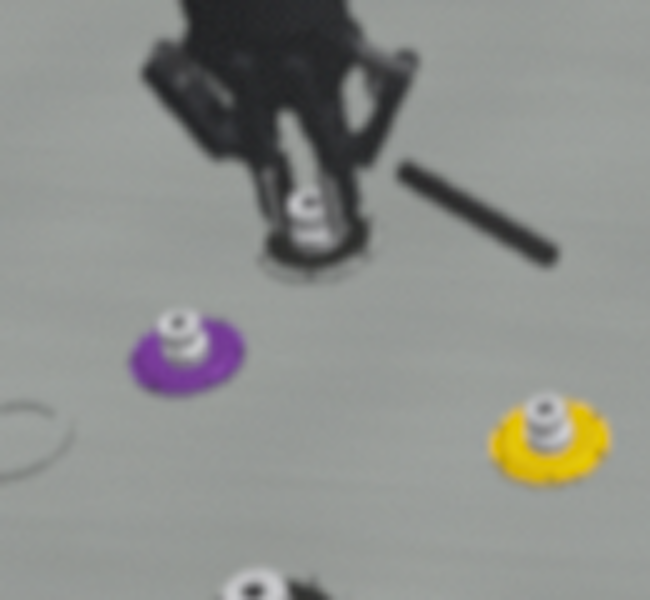

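View pics/t2z.png

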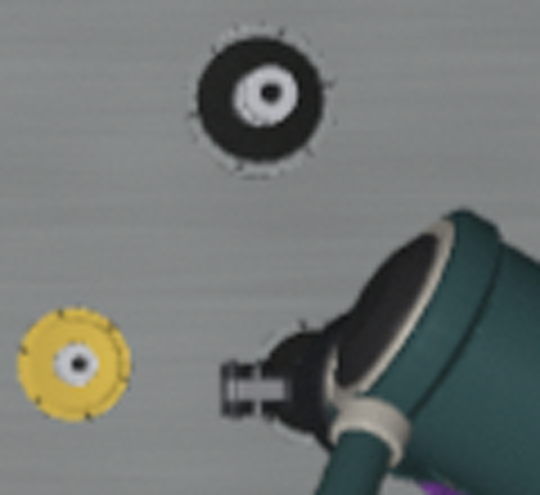

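Run:
```python
from h import *
s=load('scene1')
for z in(.095,.1,.105,.11): print(z,[np.round(proj(s,(.4695+dx,-.249+dy,z)),1) for dx in(0,.011) for dy in(-.024,.024)])
s=load('scene2')
# hub top hole in scene2: (305,205)/5+(120,120)
u=(120+308/5-.4,120+205/5-.4); print('hubtop',u,onz(s,*u,.131+.015),onz(s,*u,.14),onz(s,*u,.145)); 
for z in(.113,.117,.12,.123): print(z,np.round(proj(s,(.4704,-.2494,z)),1), np.round(proj(s,(.4704+.032,-.2494,z)),1))
```

```text
0.095 [array([176.2, 174.8]), array([194.4, 176. ]), array([174.9, 177.5]), array([193.3, 178.7])]
0.1 [array([175.8, 173.3]), array([194.1, 174.4]), array([174.5, 176. ]), array([192.9, 177.2])]
0.105 [array([175.5, 171.8]), array([193.8, 172.9]), array([174.1, 174.5]), array([192.6, 175.6])]
0.11 [array([175.1, 170.2]), array([193.5, 171.3]), array([173.8, 172.9]), array([192.3, 174.1])]
hubtop (181.2, 160.6) [ 0.47468889 -0.24859281  0.146     ] [ 0.46704771 -0.25203135  0.14      ] [ 0.47341536 -0.2491659   0.145     ]
0.113 [183.8 170. ] [180.1 178.1]
0.117 [183.5 168.8] [179.8 176.8]
0.12 [183.3 167.9] [179.5 175.9]
0.123 [183.1 166.9] [179.3 174.9]
```

Run:
```python
from h import *
rel([.478,.032,.11],0.66)
```

```text
shift [  12.6 -280.2   18.4] turn -0.0 | yaw 0.62 zaxis [-0.0023  0.0014 -1.    ] F [ 0.6 -0.2 -2.4] pos [ 0.4685 -0.2483  0.128 ] w 0.243 t 3.3
```

Request:
move_arm(steps=[[0, -20, -8, 0, 10], [2, -55, -10, 0, 10], [4, -95, -10, 0, 10], [6, -135, -10, 0, 10], [8, -175, -10, 0, 10], [10, -215, -10, 0, 10], [11, -250, -8, 0, 10], [11.5, -270, -4, 0, 10], [11.5, -279, 0, 0, 10], [11.5, -279.5, 5, 0, 10], [11.5, -279.5, 10, 0, 10], [11.5, -279.5, 10, 0, 10], [11.5, -279.5, 10, 0, 10], [11.5, -279.5, 10, 0, 10], [11.5, -279.5, 10, 0, 10]])

```text
time: 4.8
tool_pos: [0.4785, 0.03, 0.1197]
tcp_rot: [3.142, 0.015, 0.001]
wrist_force: [-0.1, -1.0, -1.0]
width: 0.239
```

Run:
```python
from h import *
rel([.478,.032,.11],0.66)
c=cam('top','top3'); im=c['pixels'][140:265,165:325,::-1]; cv2.imwrite('pics/t3z.png',cv2.resize(im,None,fx=4.5,fy=4.5,interpolation=cv2.INTER_CUBIC))
rel([.478,.032,.11],0.66)
c=cam('scene','scene3'); im=c['pixels'][120:250,230:390,::-1]; cv2.imwrite('pics/s3z.png',cv2.resize(im,None,fx=4.5,fy=4.5,interpolation=cv2.INTER_CUBIC))
rel([.478,.032,.11],0.66)
```

```text
shift [-0.5 -2.   9.7] turn -0.1 | yaw 0.56 zaxis [ 7.e-04 -0.e+00 -1.e+00] F [-0.1 -1.  -1. ] pos [0.4785 0.03   0.1197] w 0.239 t 4.8
shift [-0.5 -1.9  9.7] turn -0.1 | yaw 0.57 zaxis [ 7.e-04  0.e+00 -1.e+00] F [ 0.6  0.5 -1. ] pos [0.4785 0.0301 0.1197] w 0.241 t 4.85
shift [-0.4 -1.8  9.6] turn -0.1 | yaw 0.58 zaxis [ 7.e-04 -0.e+00 -1.e+00] F [ 1.2 -0.1 -1.4] pos [0.4784 0.0302 0.1196] w 0.243 t 4.9
```

View pics/s3z.png

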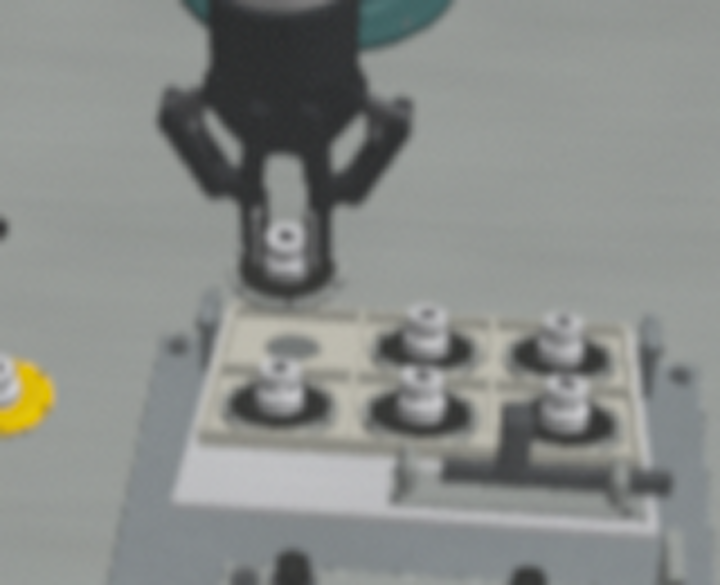

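View pics/t3z.png

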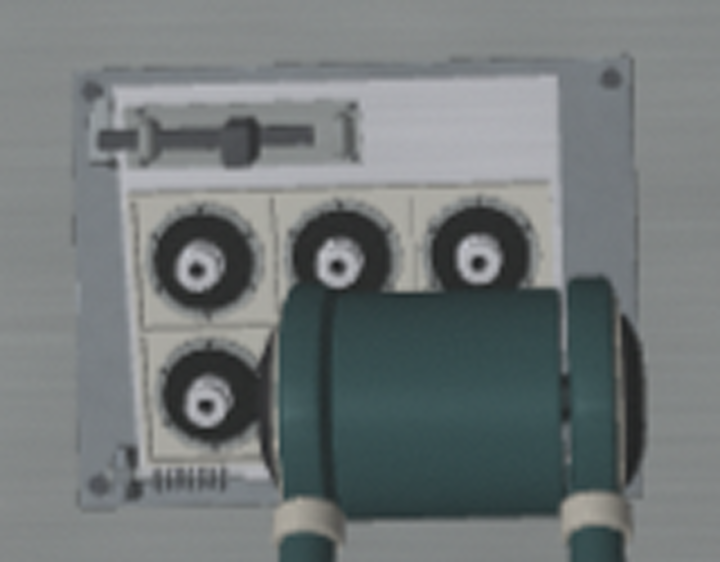

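Run:
```python
from h import *
s=load('scene3'); u=(230+286/4.5-.4,120+237/4.5-.4)
for z in(.132,.1335,.135): print(onz(s,*u,z))
u=(230+287/4.5-.4,120+303/4.5-.4); print('rim bottom front',onz(s,*u,.109))
rel([.478,.032,.078],0.66)
```

```text
[0.47680883 0.02906944 0.132     ]
[0.47867448 0.02928967 0.1335    ]
[0.48054012 0.02950991 0.135     ]
rim bottom front [0.5042277  0.03239244 0.109     ]
shift [-0.5 -1.8 41.6] turn -0.1 | yaw 0.58 zaxis [ 7.e-04 -0.e+00 -1.e+00] F [ 1.2 -0.1 -1.4] pos [0.4784 0.0302 0.1196] w 0.243 t 4.9
```

Request:
move_arm(steps=[[-0.5, -2, 10, 0, 10], [-0.5, -2, 20, 0, 10], [-0.5, -2, 30, 0, 10], [-0.5, -2, 36, 0, 10], [-0.5, -2, 39, 0, 10], [-0.5, -2, 40, 0, 10], [-0.5, -2, 40, 0, 10], [-0.5, -2, 40, 0, 10]], newtons=20)

```text
time: 5.7
tool_pos: [0.4781, 0.0325, 0.0797]
tcp_rot: [-3.142, -0.017, -0.001]
wrist_force: [-0.1, 0.5, -1.9]
width: 0.246
```

Run:
```python
from h import *
c=cam('scene','scene4'); im=c['pixels'][120:250,230:390,::-1]; cv2.imwrite('pics/s4z.png',cv2.resize(im,None,fx=4.5,fy=4.5,interpolation=cv2.INTER_CUBIC))
rel([.478,.032,.068],0.66)
```

```text
shift [-0.1  0.5 11.7] turn -0.0 | yaw 0.61 zaxis [ 0.001  0.    -1.   ] F [-0.5 -0.  -1.5] pos [0.4781 0.0325 0.0797] w 0.246 t 5.75
```

View pics/s4z.png

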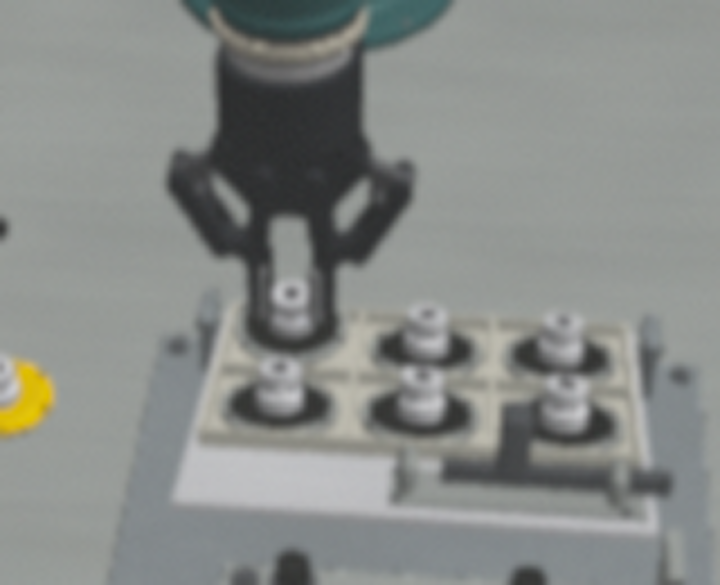

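Request:
move_arm(steps=[[0, 0, 1.5, 0, 10], [0, 0, 3, 0, 10], [0, 0, 4, 0, 10], [0, 0, 5, 0, 10], [0, 0, 5, 0, 10]])

```text
time: 6.25
tool_pos: [0.4773, 0.0325, 0.0746]
tcp_rot: [3.142, 0.017, -0.001]
wrist_force: [-3.4, 0.2, 4.7]
width: 0.242
```

Request:
move_arm(steps=[[0, 0, 1, 0, 10], [0, 0, 2, 0, 10], [0, 0, 2, 0, 10]])

```text
time: 6.55
tool_pos: [0.477, 0.0325, 0.0725]
tcp_rot: [-3.142, -0.017, 0.002]
wrist_force: [-4.3, -0.1, 5.6]
width: 0.243
```

Request:
move_arm(steps=[[0, 0, 0.7, 0, 10], [0, 0, 1.4, 0, 10], [0, 0, 2, 0, 10], [0, 0, 2, 0, 10]])

```text
time: 6.95
tool_pos: [0.4767, 0.0325, 0.0704]
tcp_rot: [3.141, 0.017, -0.003]
wrist_force: [-6.3, 0.2, 5.1]
width: 0.237
```

Run:
```python
from h import *
c=cam('scene','scene5'); im=c['pixels'][150:230,260:350,::-1]; cv2.imwrite('pics/s5z.png',cv2.resize(im,None,fx=7,fy=7,interpolation=cv2.INTER_CUBIC))
rel([.478,.032,.068],0.66)
```

```text
shift [1.3 0.5 2.4] turn -0.0 | yaw 0.61 zaxis [-0.0019 -0.     -1.    ] F [-5.  -0.3  6. ] pos [0.4767 0.0325 0.0704] w 0.243 t 7.0
```

View pics/s5z.png

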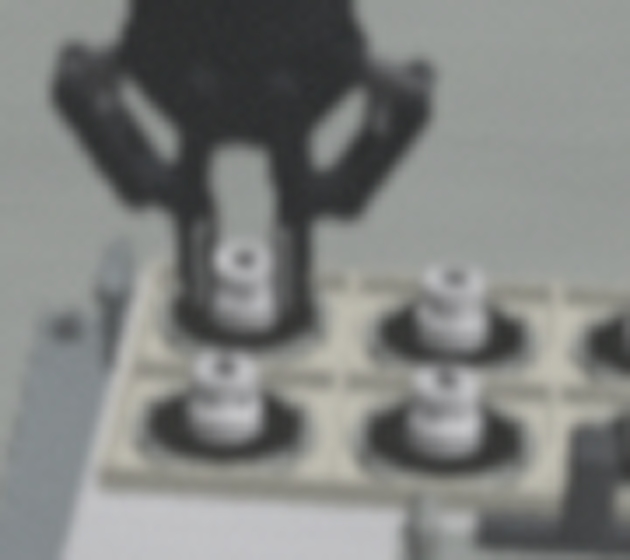

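Request:
move_arm(steps=[[-0.5, 0, 0.7, 0, 10], [-1, 0, 1.4, 0, 10], [-1.2, 0, 2, 0, 10], [-1.2, 0, 2, 0, 10]])

```text
time: 7.4
tool_pos: [0.4768, 0.0325, 0.0692]
tcp_rot: [3.142, 0.017, 0.001]
wrist_force: [-3.3, 0.5, 8.1]
width: 0.241
```

Request:
move_arm(steps=[[0, 0, 0, 0, 22], [0, 0, 0, 0, 25], [0, 0, 0, 0, 27], [0, 0, 0, 0, 29], [0, 0, 0, 0, 31], [0, 0, 0, 0, 34], [0, 0, 0, 0, 40], [0, 0, 0, 0, 45], [0, 0, 0, 0, 45]])

```text
time: 8.3
tool_pos: [0.4765, 0.0325, 0.0683]
tcp_rot: [3.142, 0.017, 0.0]
wrist_force: [0.3, -0.7, 0.3]
width: 0.452
```

Run:
```python
from h import *
c=cam('scene','scene6'); im=c['pixels'][150:230,260:350,::-1]; cv2.imwrite('pics/s6z.png',cv2.resize(im,None,fx=7,fy=7,interpolation=cv2.INTER_CUBIC))
rel([.478,.032,.068],0.66)
```

```text
shift [1.5 0.5 0.3] turn -0.0 | yaw 0.61 zaxis [ 1.e-04  0.e+00 -1.e+00] F [-1.2  0.5 -0.6] pos [0.4765 0.0325 0.0683] w 0.45 t 8.35
```

View pics/s6z.png

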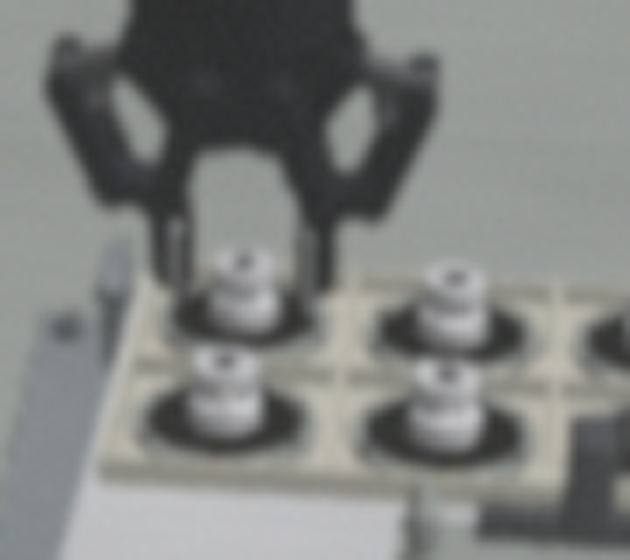

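Request:
move_arm(steps=[[0, 0, -15, 0, 45], [0, 0, -50, 0, 45], [10, -10, -90, 0, 45], [20, -30, -110, 0, 40], [20, -50, -110, 0, 40]])

```text
time: 8.85
tool_pos: [0.5002, 0.0834, 0.1832]
tcp_rot: [-3.14, -0.015, -0.015]
wrist_force: [0.5, 0.0, -0.8]
width: 0.399
```

Run:
```python
from h import *
rel([.478,.032,.068],0.66)
c=cam('scene','scene7'); im=c['pixels'][165:265,255:395,::-1]; cv2.imwrite('pics/s7z.png',cv2.resize(im,None,fx=5.5,fy=5.5,interpolation=cv2.INTER_CUBIC))
t=load('top0'); im=t['pixels'][150:190,175:255,::-1]; cv2.imwrite('pics/t0l.png',cv2.resize(im,None,fx=10,fy=10,interpolation=cv2.INTER_CUBIC))
s=load('scene0'); im=s['pixels'][195:265,300:390,::-1]; cv2.imwrite('pics/s0l.png',cv2.resize(im,None,fx=8,fy=8,interpolation=cv2.INTER_CUBIC))
```

```text
shift [-23.8  51.3 114.9] turn -0.1 | yaw 0.55 zaxis [ 0.0095  0.0011 -1.    ] F [ 0.5  0.  -0.8] pos [0.5002 0.0834 0.1832] w 0.399 t 8.85
```

View pics/s7z.png

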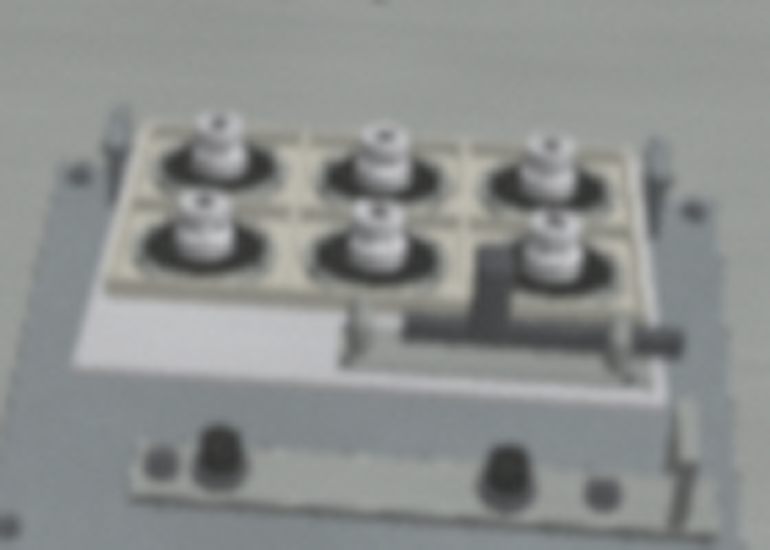

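View pics/t0l.png

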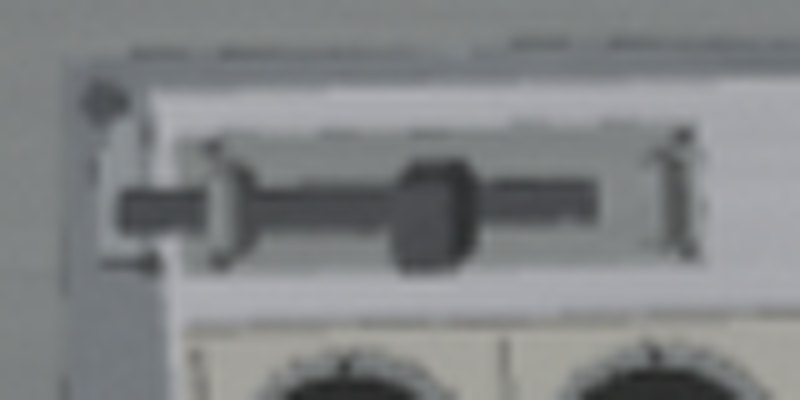

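View pics/s0l.png

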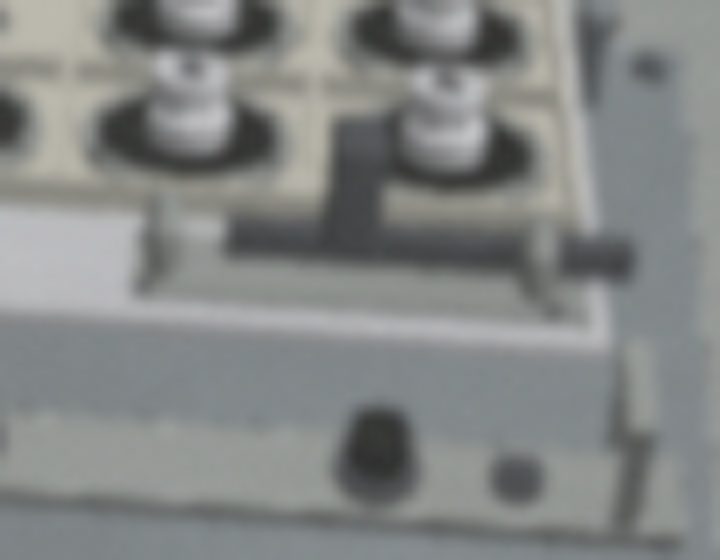

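Run:
```python
from h import *
s,t=load('scene0'),load('top0')
pt=(175+42.4-.45,150+23-.45); ps=(300+362/8-.44,195+121/8-.44)
print(two(s,ps,t,pt), onz(t,*pt,.1395),dep(t,*pt))
# predicted from stand geometry
O=np.array([.5429,.1072]);yw=.0115;ex=np.array([np.cos(yw),np.sin(yw)]);ey=np.array([-ex[1],ex[0]])
def W(x,y,z): return np.r_[O+x*ex+y*ey,z]
def hinge(a,h,y,th): return W(-.105+a*np.cos(th)-h*np.sin(th),y,.04+a*np.sin(th)+h*np.cos(th))
for th in(.25,.26,.27,.28):
  for y in(.03,.035,.04):
    L=hinge(.188,.053,y,th); N=hinge(.188,.017,y+.077,th); F=hinge(.199,.053,y,th)
    print(th,y,L.round(4),'lug s',np.round(proj(s,L),1),'t',np.round(proj(t,L),1),'nose s',np.round(proj(s,N),1),'t',np.round(proj(t,N),1))
print('obs lug s',ps,'t',pt,'nose s',(300+630/8,195+258/8),'t',(175+11.8,150+21))
```

```text
(array([0.604464  , 0.15524382, 0.13943588]), np.float64(0.001265381988104541)) [0.60450379 0.15459704 0.1395    ] [0.60472455 0.15489153 0.13753834]
0.25 0.03 [0.6066 0.1379 0.1379] lug s [336.4 210.4] t [224.3 171.6] nose s [370.7 226.8] t [193.8 170.4]
0.25 0.035 [0.6065 0.1429 0.1379] lug s [338.7 210.5] t [222.1 171.7] nose s [373.  226.9] t [191.7 170.4]
0.25 0.04 [0.6065 0.1479 0.1379] lug s [341.1 210.6] t [220.  171.7] nose s [375.3 227.1] t [189.6 170.5]
0.26 0.03 [0.6056 0.1379 0.1395] lug s [336.5 209.5] t [224.2 172. ] nose s [370.7 226. ] t [193.6 170.5]
0.26 0.035 [0.6055 0.1429 0.1395] lug s [338.8 209.6] t [222. 172.] nose s [373.  226.2] t [191.5 170.6]
0.26 0.04 [0.6055 0.1479 0.1395] lug s [341.1 209.8] t [219.9 172.1] nose s [375.4 226.3] t [189.4 170.7]
0.27 0.03 [0.6046 0.1379 0.1412] lug s [336.5 208.6] t [224.1 172.3] nose s [370.8 225.2] t [193.5 170.7]
0.27 0.035 [0.6045 0.1429 0.1412] lug s [338.9 208.8] t [221.9 172.4] nose s [373.1 225.4] t [191.4 170.8]
0.27 0.04 [0.6045 0.1479 0.1412] lug s [341.2 208.9] t [219.8 172.4] nose s [375.4 225.5] t [189.3 170.8]
0.28 0.03 [0.6036 0.1379 0.1429] lug s [336.6 207.7] t [224.  172.7] nose s [370.9 224.5] t [193.3 170.9]
0.28 0.035 [0.6035 0.1429 0.1429] lug s [338.9 207.9] t [221.8 172.7] nose s [373.2 224.6] t [191.2 171. ]
0.28 0.04 [0.6035 0.1479 0.1429] lug s [341.2 208. ] t [219.7 172.8] nose s [375.5 224.7] t [189.1 171. ]
obs lug s (344.81, 209.685) t (216.95000000000002, 172.55) nose s (378.75, 227.25) t (186.8, 171)
```

Run:
```python
from h import *
rel([.607,.155,.118],0.66)
s=load('scene7')
O=np.array([.5429,.1072]);yw=.0115
for nm,u in(('stopR',(300+378/8-.44,195+410/8-.44)),('stopL',(255+221/5.5-.4,165+432/5.5-.4))):
    p=onz(s,*u,.040); d=p[:2]-O; print(nm,p,'stand x',d@[np.cos(yw),np.sin(yw)],'y',d@[-np.sin(yw),np.cos(yw)])
```

```text
shift [109.1 -67.8  64. ] turn -0.1 | yaw 0.61 zaxis [ 0.0056  0.003  -1.    ] F [-1.1  1.6 -0.1] pos [0.4982 0.0859 0.1812] w 0.397 t 8.9
stopR [0.61886385 0.16771227 0.04      ] stand x 0.0766546999717518 y 0.059634708104057514
stopL [0.6228725  0.04800203 0.04      ] stand x 0.0792864530825214 y -0.06011371874857514
```

Request:
move_arm(steps=[[35, -22, 0, 0, 40], [75, -45, 0, 0, 40], [109, -68, 10, 0, 40], [109, -68, 30, 0, 40], [109, -68, 40, 0, 40], [109, -68, 40, 0, 40], [109, -68, 40, 0, 40], [109, -68, 40, 0, 40]])

```text
time: 9.7
tool_pos: [0.6043, 0.1515, 0.1394]
tcp_rot: [-3.141, -0.016, -0.002]
wrist_force: [-0.0, 0.1, 0.2]
width: 0.401
```

Run:
```python
from h import *
c=cam('scene','scene8'); im=c['pixels'][150:250,290:400,::-1]; cv2.imwrite('pics/s8z.png',cv2.resize(im,None,fx=6,fy=6,interpolation=cv2.INTER_CUBIC))
c=cam('top','top8'); im=c['pixels'][130:250,165:325,::-1]; cv2.imwrite('pics/t8z.png',cv2.resize(im,None,fx=4.5,fy=4.5,interpolation=cv2.INTER_CUBIC))
rel([.607,.155,.118],0.66)
```

```text
shift [ 2.4 -3.3 21.7] turn -0.1 | yaw 0.59 zaxis [ 2.2e-03  4.0e-04 -1.0e+00] F [0.9 0.1 0.6] pos [0.6046 0.1516 0.1397] w 0.397 t 9.8
```

View pics/s8z.png

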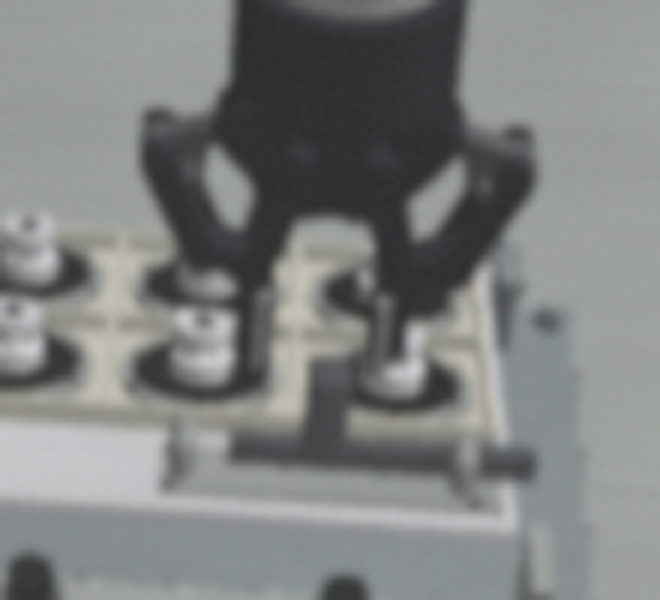

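View pics/t8z.png

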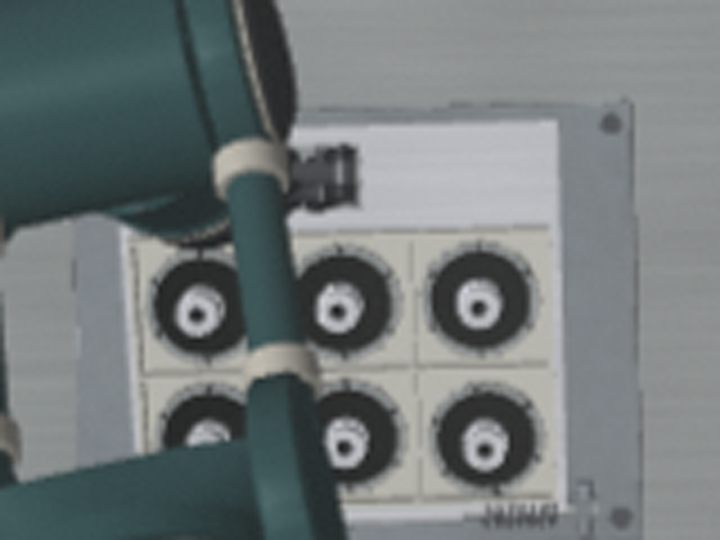

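Request:
move_arm(steps=[[2.5, -3.3, 6, 0, 40], [2.5, -3.3, 14, 0, 40], [2.5, -3.3, 21, 0, 40], [2.5, -3.3, 21.5, 0, 40], [2.5, -3.3, 21.5, 0, 30], [2.5, -3.3, 21.5, 0, 24], [2.5, -3.3, 21.5, 0, 20], [2.5, -3.3, 21.5, 0, 10], [2.5, -3.3, 21.5, 0, 8], [2.5, -3.3, 21.5, 0, 5], [2.5, -3.3, 21.5, 0, 5]], newtons=20)

```text
time: 10.9
tool_pos: [0.6068, 0.1554, 0.1171]
tcp_rot: [-3.141, -0.017, -0.001]
wrist_force: [0.5, 1.3, 0.5]
width: 0.183
```

Run:
```python
from h import *
c=cam('scene','scene9'); im=c['pixels'][150:250,290:400,::-1]; cv2.imwrite('pics/s9z.png',cv2.resize(im,None,fx=6,fy=6,interpolation=cv2.INTER_CUBIC))
rel([.607,.155,.118],0.66)
```

```text
shift [ 0.1  0.4 -0.9] turn -0.0 | yaw 0.61 zaxis [ 6.e-04  3.e-04 -1.e+00] F [-0.4  1.3  1. ] pos [0.6069 0.1554 0.1171] w 0.181 t 10.95
```

View pics/s9z.png

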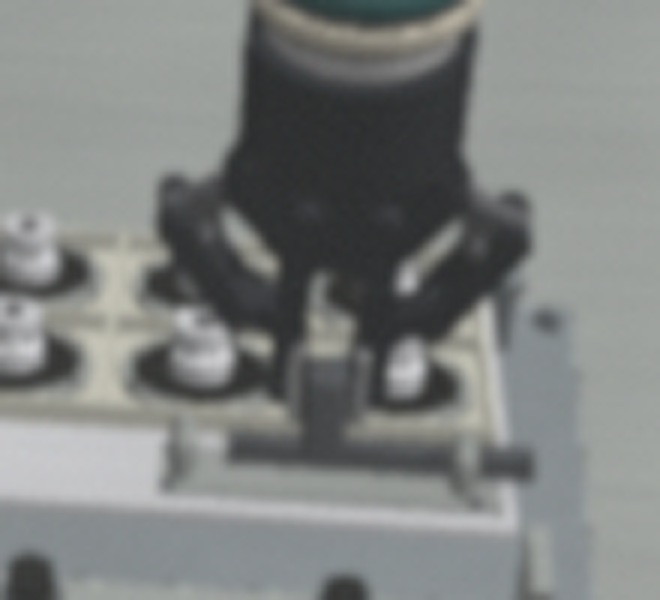

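Request:
move_arm(steps=[[0, 0, 0, 0, 5], [1.4, 0, 2.6, 0, 5], [2.7, 0, 5.2, 0, 5], [3.9, 0, 7.8, 0, 5], [5.1, 0, 10.4, 0, 5], [6.3, 0, 13, 0, 5], [7.5, 0, 15.7, 0, 5], [8.6, 0, 18.4, 0, 5], [9.6, 0, 21.1, 0, 5], [9.6, 0, 21.1, 0, 5]], newtons=60)

```text
time: 11.95
tool_pos: [0.617, 0.1555, 0.0965]
tcp_rot: [-3.141, -0.017, -0.002]
wrist_force: [-1.0, 1.5, 7.3]
width: 0.17
```

Run:
```python
from h import *
st=bot.read_state(); print(st['torque'],st['wrist_force'],st['tool_pos'],st['width'])
c=cam('scene','scene10'); im=c['pixels'][160:260,290:400,::-1]; cv2.imwrite('pics/s10z.png',cv2.resize(im,None,fx=6,fy=6,interpolation=cv2.INTER_CUBIC))
```

```text
[0.21838575 0.70688807 0.03631315] [-0.95550795  1.47203581  7.26855573] [0.61695294 0.15545835 0.09651355] 0.17047996224863451
```

View pics/s10z.png

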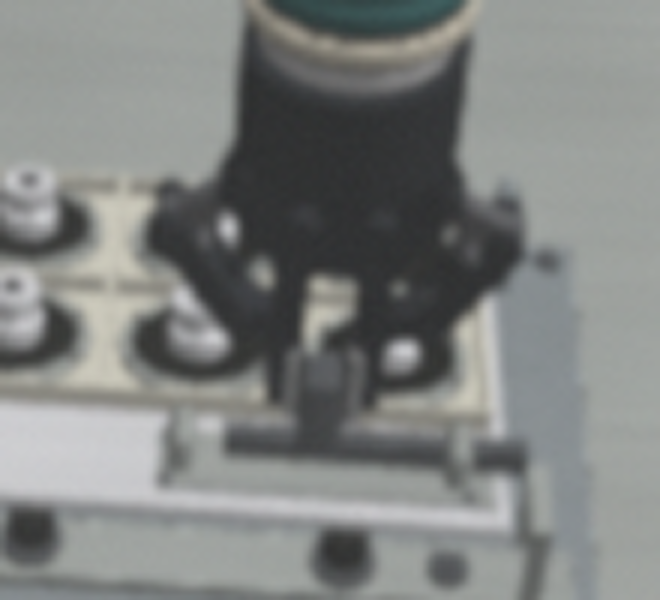

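Request:
move_arm(steps=[[1, 0, 2.7, 0, 5], [2, 0, 5.4, 0, 5], [2.9, 0, 8.1, 0, 5], [3.8, 0, 10.9, 0, 5], [4.6, 0, 13.4, 0, 5], [5.3, 0, 15.9, 0, 5], [5.3, 0, 15.9, 0, 5], [5.3, 0, 15.9, 0, 5]])

```text
time: 12.8
tool_pos: [0.6227, 0.1555, 0.0814]
tcp_rot: [-3.141, -0.017, -0.003]
wrist_force: [-1.1, 0.4, 9.1]
width: 0.17
```

Run:
```python
from h import *
st=bot.read_state(); print(st['torque'],st['wrist_force'],st['tool_pos'],st['width'])
c=cam('scene','scene11'); im=c['pixels'][160:260,290:400,::-1]; cv2.imwrite('pics/s11z.png',cv2.resize(im,None,fx=6,fy=6,interpolation=cv2.INTER_CUBIC))
```

```text
[0.09308258 0.75960395 0.06266891] [-1.12769067  0.36939543  9.05255456] [0.62274974 0.1555088  0.0813964 ] 0.16983369653390243
```

View pics/s11z.png

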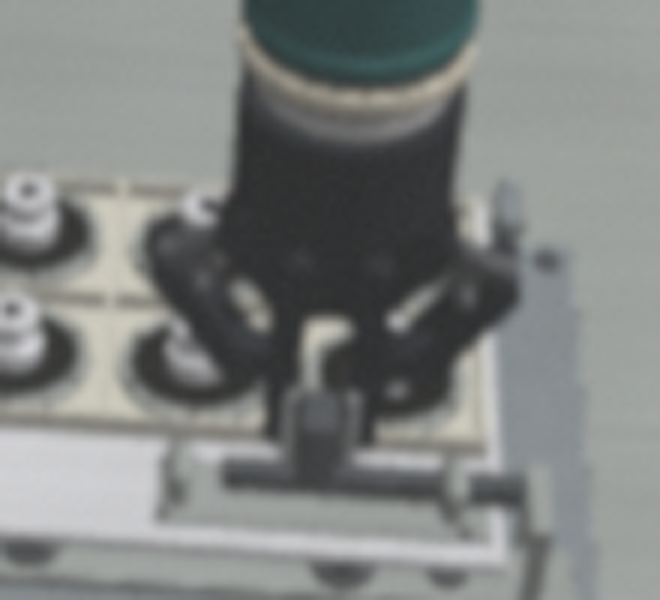

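Request:
move_arm(steps=[[0.5, 0, 2, 0, 5], [1, 0, 4, 0, 5], [1, 0, 4, 0, 5], [1, 0, 4, 0, 5]])

```text
time: 13.25
tool_pos: [0.624, 0.1555, 0.0776]
tcp_rot: [-3.141, -0.017, -0.004]
wrist_force: [0.1, -0.3, 8.7]
width: 0.17
```

Request:
move_arm(steps=[[0.5, 0, 2, 0, 5], [0.5, 0, 2, 0, 5], [0.5, 0, 2, 0, 5]])

```text
time: 13.55
tool_pos: [0.6246, 0.1555, 0.0757]
tcp_rot: [-3.141, -0.017, -0.004]
wrist_force: [-0.1, 0.7, 8.9]
width: 0.175
```

Run:
```python
from h import *
st=bot.read_state(); print(st['torque'],st['wrist_force'],st['tool_pos'],st['width'])
c=cam('scene','scene12'); im=c['pixels'][160:260,290:400,::-1]; cv2.imwrite('pics/s12z.png',cv2.resize(im,None,fx=6,fy=6,interpolation=cv2.INTER_CUBIC))
```

```text
[0.05904943 0.63395673 0.0169602 ] [-0.10486726  0.65249676  8.92282864] [0.62459665 0.15553597 0.07566175] 0.17468453143149332
```

View pics/s12z.png

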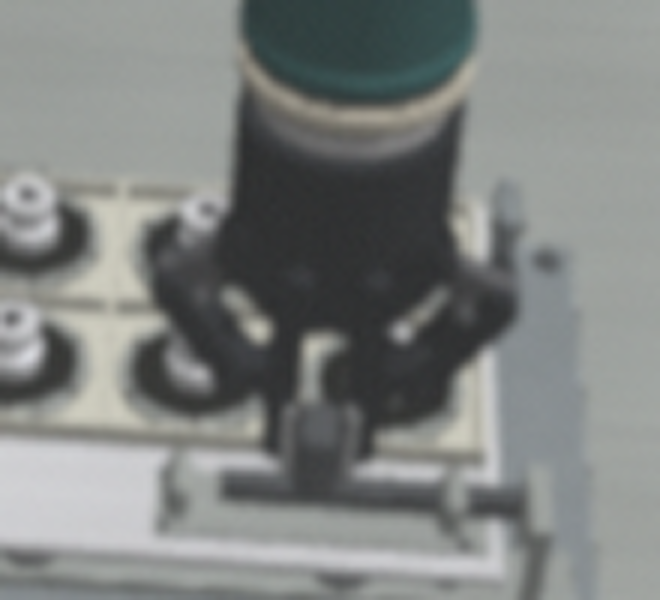

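Request:
move_arm(steps=[[0.2, 0, 1, 0, 5], [0.2, 0, 1, 0, 5], [0.2, 0, 1, 0, 5]])

```text
time: 13.9
tool_pos: [0.6249, 0.1555, 0.0748]
tcp_rot: [-3.141, -0.017, -0.005]
wrist_force: [0.1, 0.8, 8.4]
width: 0.176
```

Request:
move_arm(steps=[[0.2, 0, 1, 0, 5], [0.2, 0, 1, 0, 5], [0.2, 0, 1, 0, 5]])

```text
time: 14.2
tool_pos: [0.6251, 0.1555, 0.074]
tcp_rot: [-3.141, -0.017, -0.005]
wrist_force: [-0.6, 0.3, 10.4]
width: 0.174
```

Request:
move_arm(steps=[[0.2, 0, 1, 0, 5], [0.2, 0, 1, 0, 5], [0.2, 0, 1, 0, 5]])

```text
time: 14.5
tool_pos: [0.6253, 0.1556, 0.0736]
tcp_rot: [-3.141, -0.017, -0.005]
wrist_force: [-2.6, 0.4, 13.9]
width: 0.168
```

Request:
move_arm(steps=[[0, 0, 0.7, 0, 5], [0, 0, 1.4, 0, 5], [0, 0, 1.4, 0, 5], [0, 0, 1.4, 0, 5]])

```text
time: 14.9
tool_pos: [0.6254, 0.1556, 0.0731]
tcp_rot: [-3.141, -0.017, -0.005]
wrist_force: [-3.1, -0.6, 18.2]
width: 0.172
```

Run:
```python
from h import *
st=bot.read_state(); print(st['torque'],st['wrist_force'],st['tool_pos'],st['width'])
```

```text
[-0.05345456  1.25699442  0.03212986] [-3.09015315 -0.60316623 18.21586686] [0.62540151 0.15555854 0.07309231] 0.1722584854595863
```

Request:
move_arm(steps=[[-0.2, 0, 0.7, 0, 5], [-0.4, 0, 1.4, 0, 5], [-0.5, 0, 2, 0, 5], [-0.5, 0, 2, 0, 5], [-0.5, 0, 2, 0, 5]])

```text
time: 15.4
tool_pos: [0.6257, 0.1556, 0.0724]
tcp_rot: [-3.141, -0.017, -0.008]
wrist_force: [-5.3, -1.2, 22.8]
width: 0.174
```

Run:
```python
from h import *
st=bot.read_state(); print(st['torque'],st['wrist_force'],st['tool_pos'],st['width'])
```

```text
[-0.13534621  1.2987986   0.06969503] [-5.25346263 -1.15839348 22.75383297] [0.6256699  0.15559249 0.07235907] 0.17441852257098048
```

Request:
move_arm(steps=[[-0.3, 0, 0.6, 0, 5], [-0.5, 0, 1.2, 0, 5], [-0.5, 0, 1.2, 0, 5], [-0.5, 0, 1.2, 0, 5]])

```text
time: 15.8
tool_pos: [0.6258, 0.1556, 0.0721]
tcp_rot: [-3.141, -0.017, -0.01]
wrist_force: [-6.1, -1.1, 26.1]
width: 0.174
```

Run:
```python
from h import *
c=cam('scene','scene13'); im=c['pixels'][160:260,290:400,::-1]; cv2.imwrite('pics/s13z.png',cv2.resize(im,None,fx=6,fy=6,interpolation=cv2.INTER_CUBIC))
st=bot.read_state(); print(st['torque'],st['wrist_force'],st['tool_pos'],st['width'])
```

```text
[-0.22655343  1.45172637  0.02529991] [-5.73793125 -1.04347584 25.78395375] [0.62577427 0.15554927 0.07209332] 0.16812564288547918
```

View pics/s13z.png

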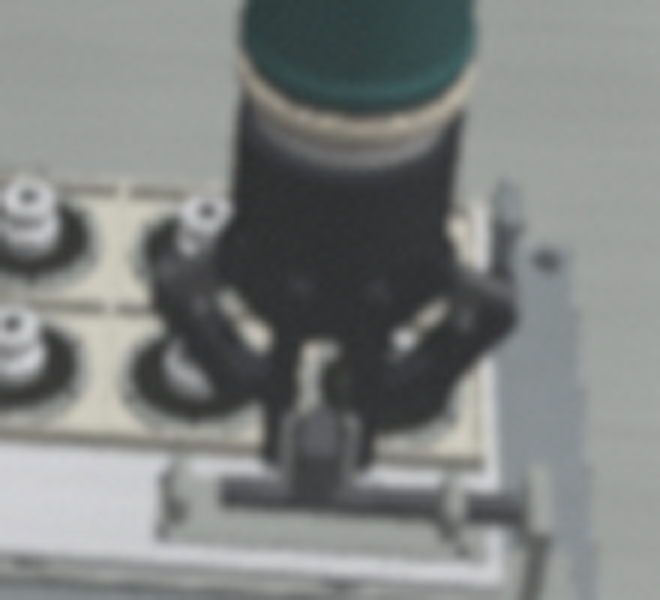

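Request:
move_arm(steps=[[0, -1, 0, 0, 5], [0, -2, 0, 0, 5], [0, -3, 0, 0, 5], [0, -3.5, 0, 0, 5], [0, -3.5, 0, 0, 5]])

```text
time: 16.35
tool_pos: [0.6257, 0.1592, 0.0721]
tcp_rot: [-3.141, -0.017, -0.01]
wrist_force: [-5.6, -1.1, 24.5]
width: 0.172
```

Request:
move_arm(steps=[[0, -0.7, 0, 0, 5], [0, -1.4, 0, 0, 5], [0, -2, 0, 0, 5], [0, -2, 0, 0, 5]])

```text
time: 16.75
tool_pos: [0.6257, 0.1612, 0.0721]
tcp_rot: [-3.141, -0.017, -0.01]
wrist_force: [-5.6, -0.6, 25.5]
width: 0.171
```

Request:
move_arm(steps=[[0, -0.7, 0, 0, 5], [0, -1.4, 0, 0, 5], [0, -2, 0, 0, 5], [0, -2, 0, 0, 5]])

```text
time: 17.15
tool_pos: [0.6257, 0.1632, 0.0721]
tcp_rot: [-3.141, -0.017, -0.01]
wrist_force: [-6.3, -1.8, 25.1]
width: 0.167
```

Request:
move_arm(steps=[[0, -0.7, 0, 0, 5], [0, -1.4, 0, 0, 5], [0, -2, 0, 0, 5], [0, -2, 0, 0, 5]])

```text
time: 17.55
tool_pos: [0.6257, 0.1652, 0.0721]
tcp_rot: [-3.141, -0.017, -0.01]
wrist_force: [-6.5, -1.8, 24.9]
width: 0.17
```

Run:
```python
from h import *
c=cam('scene','scene14'); im=c['pixels'][160:260,300:410,::-1]; cv2.imwrite('pics/s14z.png',cv2.resize(im,None,fx=6,fy=6,interpolation=cv2.INTER_CUBIC))
st=bot.read_state(); print(st['torque'],st['wrist_force'],st['tool_pos'],st['width'])
```

```text
[-0.26252314  1.4506749   0.059737  ] [-5.91385385 -1.73311172 25.04867682] [0.62565242 0.16517975 0.07210006] 0.16898141433551508
```

View pics/s14z.png

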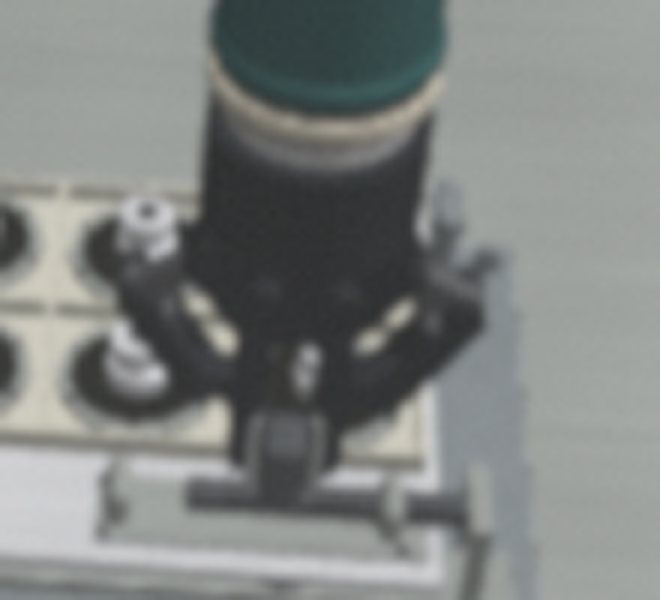

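Request:
move_arm(steps=[[0, -1, 0, 0, 5], [0, -2, 0, 0, 5], [0, -3, 0, 0, 5], [0, -4, 0, 0, 5], [0, -4, 0, 0, 5]])

```text
time: 18.1
tool_pos: [0.6256, 0.1693, 0.0721]
tcp_rot: [-3.141, -0.017, -0.01]
wrist_force: [-6.1, -0.2, 24.7]
width: 0.18
```

Request:
move_arm(steps=[[0, -1, 0, 0, 5], [0, -2, 0, 0, 5], [0, -3, 0, 0, 5], [0, -4, 0, 0, 5], [0, -4, 0, 0, 5]])

```text
time: 18.6
tool_pos: [0.6256, 0.1733, 0.0721]
tcp_rot: [-3.141, -0.017, -0.01]
wrist_force: [-6.4, -0.8, 24.9]
width: 0.172
```

Request:
move_arm(steps=[[0, -0.7, 0, 0, 5], [0, -1.4, 0, 0, 5], [0, -2, 0, 0, 5], [0, -2, 0, 0, 5]])

```text
time: 19.0
tool_pos: [0.6255, 0.1753, 0.0721]
tcp_rot: [-3.141, -0.017, -0.01]
wrist_force: [-5.3, -1.3, 24.7]
width: 0.176
```

Moved 19.8 mm so far with little side force; now small steps until the end stop shows.

Request:
move_arm(steps=[[0, -0.7, 0, 0, 5], [0, -1.4, 0, 0, 5], [0, -1.5, 0, 0, 5], [0, -1.5, 0, 0, 5]])

```text
time: 19.4
tool_pos: [0.6255, 0.1767, 0.0721]
tcp_rot: [-3.141, -0.017, -0.01]
wrist_force: [-5.3, -0.5, 26.1]
width: 0.169
```

Request:
move_arm(steps=[[0, -0.7, 0, 0, 5], [0, -1, 0, 0, 5], [0, -1, 0, 0, 5]])

```text
time: 19.7
tool_pos: [0.6255, 0.1777, 0.0721]
tcp_rot: [-3.141, -0.017, -0.01]
wrist_force: [-6.4, -1.1, 24.8]
width: 0.171
```

Request:
move_arm(steps=[[0, -0.7, 0, 0, 5], [0, -1, 0, 0, 5], [0, -1, 0, 0, 5]])

```text
time: 20.0
tool_pos: [0.6255, 0.178, 0.0721]
tcp_rot: [3.141, 0.018, 0.01]
wrist_force: [-5.5, -3.2, 25.6]
width: 0.175
```

Request:
move_arm(steps=[[0, -0.4, 0, 0, 5], [0, -0.8, 0, 0, 5], [0, -0.8, 0, 0, 5]])

```text
time: 20.3
tool_pos: [0.6255, 0.1781, 0.0721]
tcp_rot: [3.14, 0.018, 0.009]
wrist_force: [-5.9, -5.9, 26.1]
width: 0.171
```

Run:
```python
from h import *
c=cam('scene','scene15'); im=c['pixels'][160:260,300:410,::-1]; cv2.imwrite('pics/s15z.png',cv2.resize(im,None,fx=6,fy=6,interpolation=cv2.INTER_CUBIC))
st=bot.read_state(); print(st['torque'],st['wrist_force'],st['tool_pos'],st['width'])
```

```text
[-0.8746286   1.376441    0.08386088] [-5.50001422 -6.13191009 25.38859849] [0.62551018 0.17810134 0.07208163] 0.16937673833166664
```

View pics/s15z.png

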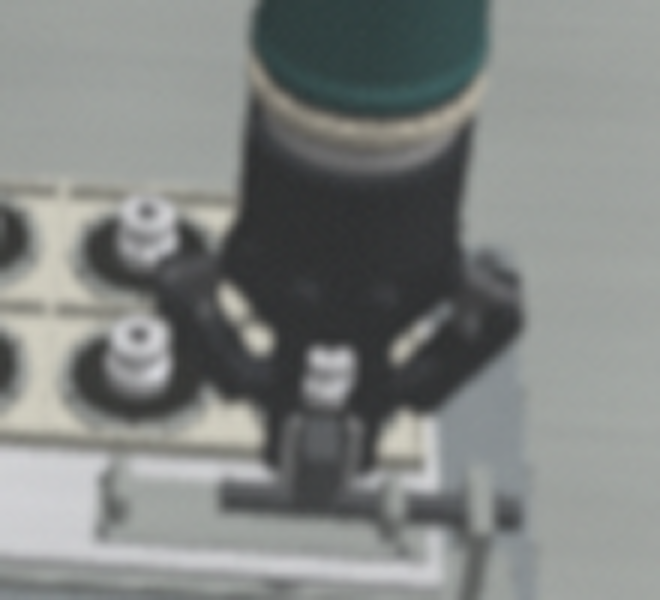

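Request:
move_arm(steps=[[0, 0.6, -0.7, 0, 5], [-0.3, 0.9, -1.5, 0, 5], [-0.6, 0.9, -2.5, 0, 5], [-0.9, 0.9, -3.5, 0, 5], [-0.9, 0.9, -3.5, 0, 5]])

```text
time: 20.85
tool_pos: [0.6253, 0.1781, 0.0727]
tcp_rot: [-3.141, -0.017, -0.012]
wrist_force: [3.5, 0.1, 9.8]
width: 0.172
```

Run:
```python
from h import *
st=bot.read_state(); print(st['torque'],st['wrist_force'],st['tool_pos'],st['width'])
```

```text
[-0.38288265 -0.14751494 -0.03017641] [3.50348273 0.13658094 9.84392373] [0.62533414 0.1781018  0.07273925] 0.172446830829326
```

Request:
move_arm(steps=[[0.3, 0, -1, 0, 5], [0.5, 0, -2, 0, 5], [0.5, 0, -2, 0, 5], [0.5, 0, -2, 0, 18], [0.5, 0, -2, 0, 22], [0.5, 0, -2, 0, 26], [0.5, 0, -2, 0, 32], [0.5, 0, -2, 0, 36], [0.5, 0, -2, 0, 36]], newtons=20)

```text
time: 21.75
tool_pos: [0.6215, 0.1782, 0.0712]
tcp_rot: [3.141, 0.017, -0.001]
wrist_force: [-0.5, -0.2, 0.5]
width: 0.359
```

Request:
move_arm(steps=[[0, 0, -5, 0, 36], [0, 0, -20, 0, 36], [0, 0, -50, 0, 36], [0, 0, -90, 0, 36], [-40, 20, -130, 0, 36], [-80, 60, -150, 0, 36], [-120, 100, -150, 0, 36], [-150, 140, -150, 0, 36], [-150, 180, -150, 0, 36], [-150, 220, -150, 0, 36], [-150, 260, -150, 0, 36], [-150, 300, -150, 0, 36], [-150, 300, -150, 0, 36], [-150, 300, -150, 0, 36]])

```text
time: 23.15
tool_pos: [0.4754, -0.1241, 0.2229]
tcp_rot: [-3.142, -0.013, -0.002]
wrist_force: [-1.2, 0.0, -0.3]
width: 0.363
```

Run:
```python
from h import *
rel([.5,0,.2],0.66)
c=cam('scene','scene16'); im=c['pixels'][165:275,250:400,::-1]; cv2.imwrite('pics/s16z.png',cv2.resize(im,None,fx=5,fy=5,interpolation=cv2.INTER_CUBIC))
c=cam('top','top16'); im=c['pixels'][140:265,165:325,::-1]; cv2.imwrite('pics/t16z.png',cv2.resize(im,None,fx=4.5,fy=4.5,interpolation=cv2.INTER_CUBIC))
```

```text
shift [  25.6 -123.9   23. ] turn -0.2 | yaw 0.46 zaxis [ 1.5e-03  1.0e-04 -1.0e+00] F [-1.2  0.  -0.3] pos [ 0.4754 -0.1241  0.2229] w 0.363 t 23.15
```

View pics/s16z.png

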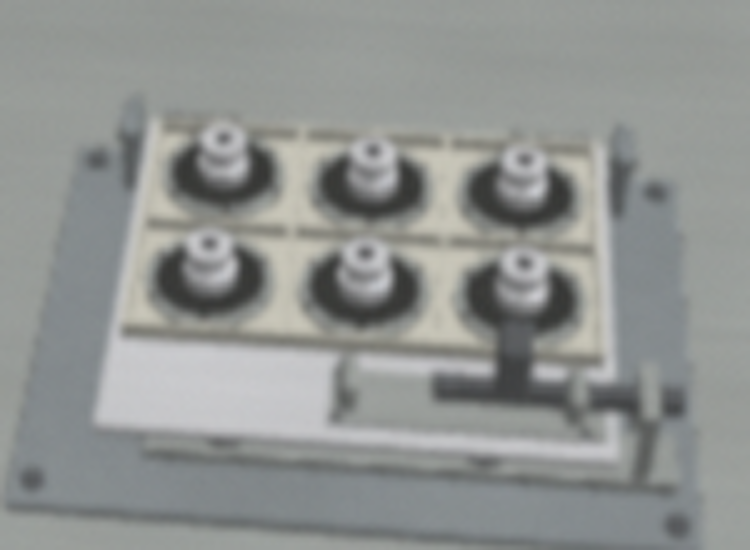

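View pics/t16z.png

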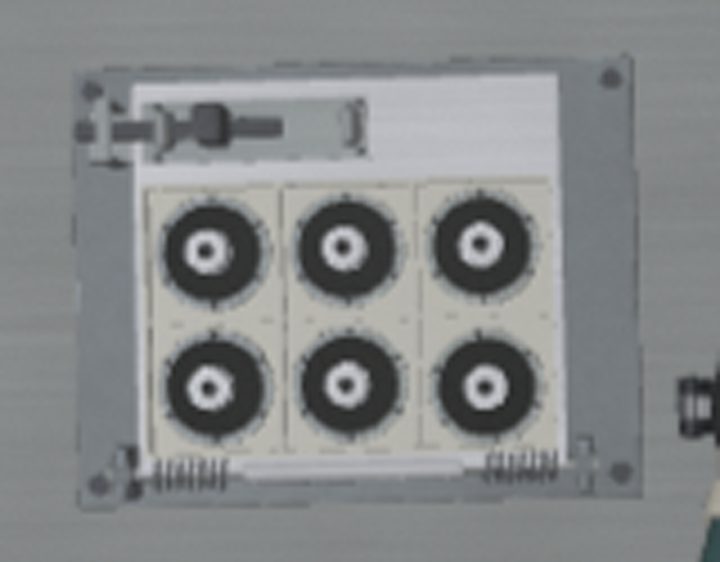

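View pics/top16.png

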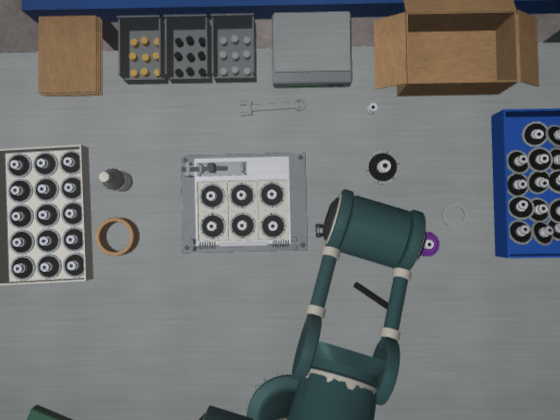

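Run:
```python
from h import *
t=load('top16'); s=load('scene16')
T=lambda x,y:(165+x/4.5-.4,140+y/4.5-.4); S=lambda x,y:(250+x/5-.4,165+y/5-.4)
hubs=[((222,140),(485,388)),((373,152),(346,386)),((524,160),(208,388)),((208,246),(480,243)),((366,255),(343,247)),((524,263),(206,251))]
for a,b in hubs: p,g=two(s,S(*a),t,T(*b)); print(p.round(4),round(g*1e3,1))
n=onz(t,*T(76,131),.057);k=onz(t,*T(107,131),.065);print('nose-keeper y',n[1]-k[1])
print(bot.finish_job())
```

```text
[0.481  0.0313 0.0705] 0.6
[0.483  0.1066 0.0707] 0.3
[0.4829 0.1809 0.0717] 0.3
[0.559  0.0331 0.0718] 0.4
[0.5579 0.1075 0.0719] 0.6
[0.5567 0.1814 0.0726] 0.6
nose-keeper y 0.018716090210403297
the job is handed in; nothing more can be done
None
```

The job is done and handed in at about 23 s of the 58 s allowed.

**Disc:** I gripped the small disc by its hub and lowered it until its rim touched the pocket floor. It then swivelled in a light grip to match the tilt before I let go. Contact force stayed at about 10 N or less. Its hub now stands within about 1 mm of the height of the other five.

**Plate:** I gripped the bolt's lug and pressed the plate down. The stops took an estimated 17–20 N, from a total of about 26 N and about 2 mm of give; the crush limit is 25 N. These two estimates differ a little, because the grip on the lug also resists turning.

**Bolt:** I slid it about 22.5 mm with no more than 2 N of side force. It then met a firm end stop, where I pressed to only about 6 N. As the bolt began up to 3 mm out, that fits the 24 mm full travel. I took the end stop as fully home and did not measure the bolt's position directly.

**Final checks:**
- With the arm clear, the plate stays level: the two rows of hubs are within about 1–2 mm of the same height.
- The nose is about 19 mm past the middle of the keeper.
- The bench items I could see in the last top view are unmoved; the arm hid the yellow disc and part of the purple disc and marker.

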